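# Turn the plant jar to the front and hold the turntable

### The job

Loosen the hexagonal lock nut on top of the jar turntable about a quarter turn, anticlockwise seen from above; until it is loose it pinches the turntable, and turning that would score it, so leave it unturned till then. Then take one of the four upright iron posts on its rim, turn the turntable until the jar with the spiky plant stands squarely at the fixed pointer on the foot, and finish still gripping the post, holding the turntable still there so that I can take the jar out. Do not press on the glass jars, and leave the other things on the console where they are.

Things in the scene. Friction and masses are not known exactly. Their poses are not given: they have to be found in the camera images.
- stand: Fixed round iron foot of the turntable, 170 mm across, 14 mm high, bolted to the table. Origin on the turning axis, at the table top; z up. Its own -x axis is the direction of the pointer: a flat iron tongue that sticks out from under the turntable and ends in a diamond-shaped head 170 to 195 mm from the axis, 12 mm high. A fixed 16 mm threaded rod stands on the axis, its end 197 mm above the table.
- pointer (a point): Fixed point on the foot's pointer line, straight above the tongue: 140 mm from the turning axis, 30 mm above the table. The plant jar is squarely at the front when jar_mark lies here.
- carousel (a joint): Turntable angle (rad), anticlockwise from above positive, endless; 0 or any whole turn = plant jar exactly at the pointer. Wooden plate 280 mm across, top 30 mm above the table, turning on the stand's axis; 30 mm column up to a 60 mm flange at 146 mm. It always turns easily (0.03 N m) and stays where left; even a tight nut would not stop it, so take care not to turn it before the nut is loose.
- jar_mark (a point): Point on the edge of the turntable's top, straight outward of the plant jar: 140 mm from the axis, 30 mm above the table. Turns with the turntable.
- plant_jar: The wanted jar: open glass globe jar 64 mm wide, 68 mm tall, pebbles inside, a spiky green succulent standing out of its mouth, its tips up to 145 mm above the table. Fixed in its ring on the turntable; origin at the centre of its underside, 30 mm above the table, 80 mm from the axis.
- plain_jar1: Like the plant jar but with pebbles only and a flat cork stopper, no plant; top 109 mm above the table. Fixed in its ring on the turntable, 90 degrees anticlockwise from the plant jar seen from above. Origin at the centre of its underside.
- plain_jar2: Like the plant jar but with pebbles only and a flat cork stopper, no plant; top 109 mm above the table. Fixed in its ring on the turntable, 180 degrees anticlockwise from the plant jar seen from above. Origin at the centre of its underside.
- plain_jar3: Like the plant jar but with pebbles only and a flat cork stopper, no plant; top 109 mm above the table. Fixed in its ring on the turntable, 270 degrees anticlockwise from the plant jar seen from above. Origin at the centre of its underside.
- post0: Upright iron post on the turntable, 122 mm from the axis, midway between two jars: 45 degrees anticlockwise from the plant jar seen from above. Upper part a plain round 14 mm grip from 72 to 120 mm above the table, on an 8 mm stem; about 50 mm free to the nearest jar. Origin at its foot, 30 mm above the table.
- post1: Upright iron post on the turntable, 122 mm from the axis, midway between two jars: 135 degrees anticlockwise from the plant jar seen from above. Upper part a plain round 14 mm grip from 72 to 120 mm above the table, on an 8 mm stem; about 50 mm free to the nearest jar. Origin at its foot, 30 mm above the table.
- post2: Upright iron post on the turntable, 122 mm from the axis, midway between two jars: 225 degrees anticlockwise from the plant jar seen from above. Upper part a plain round 14 mm grip from 72 to 120 mm above the table, on an 8 mm stem; about 50 mm free to the nearest jar. Origin at its foot, 30 mm above the table.
- post3: Upright iron post on the turntable, 122 mm from the axis, midway between two jars: 315 degrees anticlockwise from the plant jar seen from above. Upper part a plain round 14 mm grip from 72 to 120 mm above the table, on an 8 mm stem; about 50 mm free to the nearest jar. Origin at its foot, 30 mm above the table.
- lock_nut (a joint): Lock nut angle in rad: starts near 0 = tight, grows as it is turned anticlockwise from above (loosening) to a stop at 2.6; a quarter turn is 1.57. It takes about 0.2 N m to turn and stays where it is left; it is captive and keeps its height. It turns independently of the turntable.
- nut_grip (a point): Centre of the steel hex nut, on the turning axis, about 180 mm above the table. The nut is 36 mm across flats (42 mm across corners), from 156 to 190 mm above the table; a 48 mm round washer lies under it. This frame turns with the nut: one pair of flats faces along its x axis (+x and -x), the others at 60 and 120 degrees from it.
- pebble_dish: Bystander: white bowl, 90 mm across, 35 mm high, near the turntable. Origin at the centre of its underside.
- brush: Bystander: small brush, about 160 mm long, lying near the turntable, along its own x.
- empty_pot: Bystander: terracotta pot 72 mm across, 65 mm high, behind the turntable. Origin at the centre of its underside.
- book: Bystander: book 190 x 130 x 22 mm lying on the right. Origin at the centre of its underside.
- mister: Bystander: clear bottle 60 mm across, 130 mm high, on the left. Origin at the centre of its underside.
- candle: Bystander: candle on an iron dish 90 mm across, 80 mm high, on the right. Origin at the centre of its underside.
- mug: Bystander: white mug 80 mm across, 90 mm high, on the left. Origin at the centre of its underside.

How it is judged:
By the outcome, as a careful person would: the job done as asked, in the order asked, and still so for the second after the job is handed in, while the arm keeps its last pose, push and grip.
It also fails if it takes over 48 s, if anything falls off the work surface, if the arm or the gripper's body presses on something with over 40 N, if the wrist force passes 120 N, or if a joint passes its speed limit or range.

### The arm

A 6-joint arm with a two-finger parallel gripper is mounted at the origin on the work surface. World frame = base frame: x ahead of the robot, y to its left, z up, the work surface at z = 0. Lengths are in mm, angles in rad, forces in N, time in s.
With the tool pointing down it reaches from about 350 to 775 mm from the base axis. Payload 7.3 kg.
Tool frame: the origin (TCP) lies on the centre line of the jaws, within the pads' length; the fingertips stand 17 mm ahead of it and the grasp point (between the pads) lies 2 mm behind it; z points along the fingers, y is the line along which they close (so a half turn about z gives the same grasp; the last joint's range is limited). The gripper opens to 92 mm and grips with 3 to 60 N. Pads are 19 mm wide; open, the fingers measure 130 mm over their backs; the gripper's body (75 mm by 190 mm) begins 47 mm behind the grasp point.
Start: joints at [-1.249, 0.342, 1.524, -0, 1.275, -0.146], TCP at [236.759, -468.603, 243.741] pointing down, gripper open.
Joint ranges: [-2.53, 2.53], [-0.77, 2.02], [0.04, 2.7], [-1, 4.14], [0.28, 2.66], [-3.11, 3.11]. Speed limits (rad/s): [2.57, 2.57, 3.14, 3.14, 3.14, 3.14].

### API

Orientations are given as [roll, pitch, yaw] about the fixed x, y, z axes, in that order (R = Rz(yaw) Ry(pitch) Rx(roll)).
In Python, from plant import bot gives the robot as it stands. The module is installed in compiled form; this text tells all that it offers.
- The arm moves only by the shell command python3 -m pendant 'ROWS'. ROWS is JSON, a list of rows, each a list of 3 entries, a list of its own where there are three numbers: the shift along the world's x, y, z as a fraction of full scale, then the turn, a rotation vector about the world's x, y, z as a fraction of full scale, then the opening, from -1 (shut) to 1 (fully open), so that 0 is half open. In form: [[[tx, ty, tz], [rx, ry, rz], claw], ...]. A call has exactly 10 rows; each row shifts and turns the commanded pose from where the row before left it; what a row does not reach is not made up. Full scale, the value 1, is 30 mm for a shift and 0.12 rad for a turn. A row lasts 1/12 s, in which the tool goes at most 41.7 mm and 7.16 degrees, less where a joint would pass 70% of its speed; a pose out of reach is approached as far as the arm can. A call with a number of a shift or a turn outside -1 to 1 is refused whole. A call with a gripper value outside its range is refused whole. The fingers move at their own pace and stop on an object; the grip force is fixed at half the most. Time passes only in rows, so rows that do not move let the fingers close, or fill a call up. It gives the time, the measured TCP pose, the force, the opening and the grip force at its end, in the units of the state.
- bot.get_obs(): the state, without advancing time (a new reading comes with each control period).
- bot.capture(name): name is "scene" or "side" or "wrist"; returns the picture (420x560x3 uint8, blue, green, red); there is no depth.
- bot.camera_params(name): a dict with "fovy" (degrees; the focal length in pixels is half the picture's height over the tangent of half this angle, whatever the lens; pixels are square), "cx", "cy" (the principal point, pixels), "distortion" ([k1, k2, p1, p2, k3] as OpenCV has them; the pictures are not rectified), "camera_from_world" (4x4, takes a point from world to camera coordinates). Camera axes: x right, y down, z forward; pixel columns grow to the right and rows downward; lengths in mm; the calibration is good to about 2 mm. A picture is of the moment at which its call begins: read the wrist's pose just before it. camera_params takes no time and is no camera call; for the wrist camera it gives the pose at the moment of the call.
- bot.close_job(): hands the job in; it is judged then, once.
The state is a dict: "time": time; "joint_positions": joint angles; "dq": joint speeds; "tau": joint torques, N m; "tool_pos": TCP position; "tcp_rot": TCP orientation; "contact_force": force on the tool from outside, world axes, zero at the start; "moment": the same for the moment, N m; "grip_width": finger opening in mm; "finger_force": force on a finger pad.
Only numpy, scipy, OpenCV 4.12 (cv2) and the standard library are available. Lean on these libraries where they do the work, as an engineer would, in place of code of your own. Each camera call takes 0.05 s, during which the arm holds its last target. There are 200 camera calls.

## Working session

There is one attempt and no reset: what is moved stays moved. The work goes in short steps, Python scripts to look and compute and a shell command to move; the robot and the scene stay as the last step left them, time stands still between calls to the robot, and variables do not carry over. Pictures are saved under pics/ and viewed, at most 10 in all, crops included, and the job is handed in when it is done.

```bash
mkdir -p pics; python3 - <<'E'
from plant import bot
import cv2
for n in ["scene","side"]:
    cv2.imwrite(f"pics/{n}0.png",bot.capture(n)); p=bot.camera_params(n); print(n,p)
o=bot.get_obs();print(o)
E
```

```text
scene {'fovy': 55.531829041448674, 'cx': 281.3541771287295, 'cy': 218.10200025361712, 'distortion': array([-0.06185388,  0.        ,  0.        ,  0.        ,  0.        ]), 'camera_from_world': array([[-8.88769617e-02,  9.95964348e-01,  1.24860861e-02,
         7.85467706e+01],
       [ 5.60040011e-01,  6.03349692e-02, -8.26265622e-01,
        -2.11257699e+02],
       [-8.23684449e-01, -6.64432702e-02, -5.63142273e-01,
         2.01565982e+03],
       [ 0.00000000e+00,  0.00000000e+00,  0.00000000e+00,
         1.00000000e+00]])}
side {'fovy': 53.631333518994474, 'cx': 277.03669038466626, 'cy': 209.34001195256423, 'distortion': array([0.0339327, 0.       , 0.       , 0.       , 0.       ]), 'camera_from_world': array([[-9.93972720e-01, -1.09538925e-01, -4.41079505e-03,
         5.67061681e+02],
       [-5.85303194e-02,  5.64273185e-01, -8.23510762e-01,
         1.64361371e+02],
       [ 9.26953768e-02, -8.18289067e-01, -5.67283501e-01,
         1.29428162e+03],
       [ 0.00000000e+00,  0.00000000e+00,  0.00000000e+00,
         1.00000000e+00]])}
{'time': 0.1, 'joint_positions': array([-1.24897840e+00,  3.42654576e-01,  1.52487756e+00,  3.80653462e-07,
        1.27538249e+00, -1.45973535e-01]), 'dq': array([-0.00047295, -0.00203983, -0.00349892,  0.00073861, -0.00065257,
        0.00085107]), 'tau': array([ 1.84245015e-03, -4.32004380e+01, -2.44693619e+01,  7.19704432e-02,
        5.25564118e-02, -4.80679773e-05]), 'tool_pos': array([ 236.66259193, -468.27882988,  243.12897724]), 'tcp_rot': array([-3.14028479e+00, -1.92648540e-04,  4.67791221e-01]), 'contact_force': array([ 0.06083577,  1.11295085, -0.21134931]), 'moment': array([ 0.04253768,  0.02252129, -0.00526606]), 'finger_force': 0.0, 'grip_width': 91.7992739685499}
```

View pics/scene0.png

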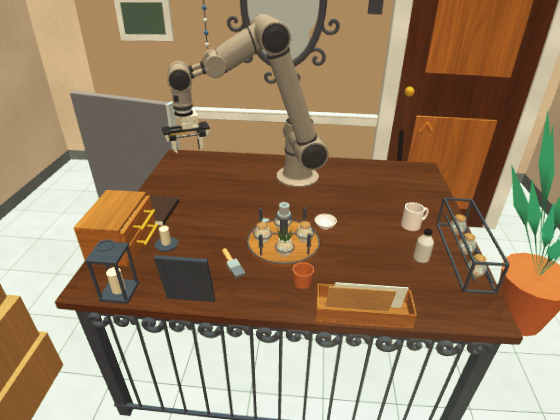

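View pics/side0.png

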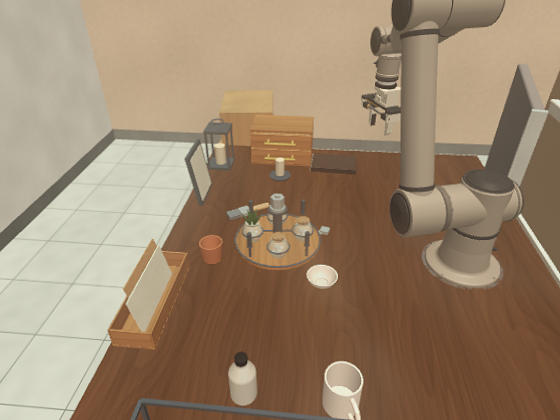

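The scene view shows the turntable at about (284,240) with its nut at about (284,208). In the side view the turntable is at about (278,240), the nut at (278,202), the pointer head at (324,231) towards the robot, and the plant jar at (252,225) on the far side. Next I'll locate the axis roughly.

```bash
cat > h.py <<'E'
import numpy as np, cv2
from plant import bot
def K(p): f=210/np.tan(np.radians(p["fovy"]/2)); return np.array([[f,0,p["cx"]],[0,f,p["cy"]],[0,0,1]])
def rays(p,uv):
    n=cv2.undistortPoints(np.array(uv,float).reshape(-1,1,2),K(p),p["distortion"]).reshape(-1,2)
    T=p["camera_from_world"]; R=T[:3,:3]; return -R.T@T[:3,3], np.c_[n,np.ones(len(n))]@R
def plane(p,uv,z):
    c,d=rays(p,uv); return c+d*((z-c[2])/d[:,2])[:,None]
def proj(p,P):
    T=p["camera_from_world"]; return cv2.projectPoints(np.array(P,float).reshape(-1,1,3),cv2.Rodrigues(T[:3,:3])[0],T[:3,3],K(p),p["distortion"])[0].reshape(-1,2)
E
python3 - <<'E'
from h import *
for n in ["scene","side"]:
    im=cv2.imread(f"pics/{n}0.png"); p=bot.camera_params(n)
    hsv=cv2.cvtColor(im,cv2.COLOR_BGR2HSV)
    x0,y0,x1,y1=(235,195,335,275) if n=="scene" else (225,185,335,275)
    m=cv2.inRange(hsv,(8,90,110),(22,255,255)); mm=np.zeros_like(m); mm[y0:y1,x0:x1]=m[y0:y1,x0:x1]
    c=np.vstack([k for k in cv2.findContours(mm,0,1)[0] if cv2.contourArea(k)>15]);h=cv2.convexHull(c).reshape(-1,2)
    P=plane(p,h,30)[:,:2]; cc,r=cv2.minEnclosingCircle(P.astype(np.float32)); print(n,cc,r)
    g=(284,204) if n=="scene" else (278,196)
    print(plane(p,[g],190), plane(p,[(324,231)],12) if n=="side" else "")
    cv2.imwrite(f"pics/m{n}.png",cv2.resize(im[y0:y1,x0:x1],None,fx=4,fy=4)) 
E
```

```text
scene (476.5610656738281, -18.988601684570312) 325.8406677246094
[[568.77915811 -20.88916052 190.        ]] 
side (576.4622192382812, -125.44490051269531) 312.7604064941406
[[569.65368641 -26.66348783 190.        ]] [[421.38063843 -99.99948911  12.        ]]
```

```bash
python3 -m pendant '[[[0.5,0.7,0.3],[0,0,0],1],[[0.5,0.7,0.3],[0,0,0],1],[[0.5,0.7,0.3],[0,0,0],1],[[0.5,0.7,0.3],[0,0,0],1],[[0.5,0.7,0.3],[0,0,0],1],[[0.5,0.7,0.3],[0,0,0],1],[[0.5,0.7,0.3],[0,0,0],1],[[0.5,0.7,0.3],[0,0,0],1],[[0.5,0.7,0.3],[0,0,0],1],[[0.5,0.7,0.3],[0,0,0],1]]'; python3 -m pendant '[[[0.5,0.7,0.3],[0,0,0],1],[[0.5,0.7,0.3],[0,0,0],1],[[0.5,0.7,0.3],[0,0,0],1],[[0.5,0.7,0.3],[0,0,0],1],[[0.5,0.7,0.3],[0,0,0],1],[[0.5,0.7,0.3],[0,0,0],1],[[0.5,0.7,0.3],[0,0,0],1],[[0.5,0.7,0.3],[0,0,0],1],[[0.4,0.6,0.3],[0,0,0],1],[[0,0,0],[0,0,0],1]]'
python3 - <<'E'
from h import *
p=bot.camera_params("wrist");cv2.imwrite("pics/w1.png",bot.capture("wrist")); np.save("w1.npy",p,allow_pickle=True);print(p);o=bot.get_obs();print(o["tool_pos"],o["tcp_rot"],o["joint_positions"])
E
```

```text
time: 0.93
tool_pos: [387.2, -257.3, 333.9]
tcp_rot: [-3.141, 0.0, 0.468]
contact_force: [-0.4, -0.9, -0.4]
grip_width: 91.6
finger_force: 0.0
time: 1.77
tool_pos: [520.5, -69.7, 415.6]
tcp_rot: [3.141, -0.002, 0.472]
contact_force: [0.4, -0.6, -0.0]
grip_width: 92.1
finger_force: 0.0
{'fovy': 68.89571508520709, 'cx': 285.4044345473225, 'cy': 211.68614748070956, 'distortion': array([-0.02603424,  0.        ,  0.        ,  0.        ,  0.        ]), 'camera_from_world': array([[ 4.54673554e-01, -8.90658049e-01,  4.44975032e-04,
        -2.99734889e+02],
       [-8.58716680e-01, -4.38235044e-01,  2.65623246e-01,
         3.37149966e+02],
       [-2.36384479e-01, -1.21153973e-01, -9.64076809e-01,
         6.70354605e+02],
       [ 0.00000000e+00,  0.00000000e+00,  0.00000000e+00,
         1.00000000e+00]])}
[519.5283462  -71.25430007 414.74148308] [ 3.14134789e+00 -2.67750908e-04  4.70808481e-01] [-2.82517156e-01  2.72601283e-01  1.16214657e+00  4.66785427e-06
  1.70648207e+00  8.17471355e-01]
```

View pics/w1.png

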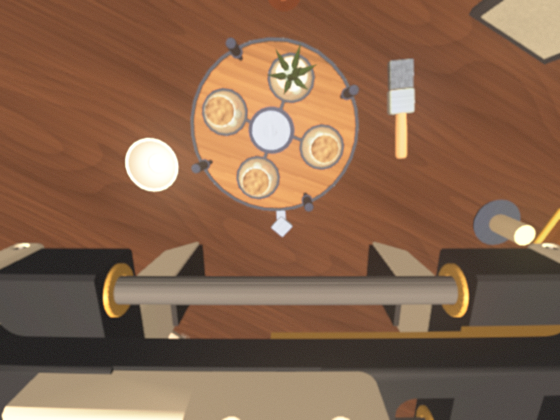

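The wrist view shows the plate with its centre near (274,124), the nut at (272,130) and the plant jar at (291,75). The pointer diamond is at (282,228), the corks at (219,112), (324,149) and (256,182), and the posts at (234,47), (350,91), (202,166) and (307,202).

```bash
python3 - <<'E'
from h import *
im=cv2.imread("pics/w1.png");p=np.load("w1.npy",allow_pickle=True).item()
hsv=cv2.cvtColor(im,cv2.COLOR_BGR2HSV)
m=cv2.inRange(hsv,(8,120,150),(20,255,255)); m[225:]=0; m[:,:180]=0; m[:,365:]=0; m[:30]=0
c=max(cv2.findContours(cv2.morphologyEx(m,cv2.MORPH_CLOSE,np.ones((7,7))),0,1)[0],key=cv2.contourArea)
h=cv2.convexHull(c).reshape(-1,2); P=plane(p,h,30)[:,:2]
A=np.c_[2*P,np.ones(len(P))]; s=np.linalg.lstsq(A,(P**2).sum(1),rcond=None)[0]; C=s[:2]; print("axis",C,"r",np.sqrt(s[2]+C@C), cv2.minEnclosingCircle(P.astype(np.float32)))
g=cv2.cvtColor(im,cv2.COLOR_BGR2GRAY)
m=((hsv[...,1]<70)&(g>130)).astype(np.uint8); m[:208]=0;m[240:]=0;m[:,:265]=0;m[:,300:]=0
h=max(cv2.findContours(m,0,1)[0],key=cv2.contourArea); hp=plane(p,h.reshape(-1,2),12)[:,:2]; d=hp[np.argmax(np.hypot(*(hp-C).T))]; print("tip",d,np.hypot(*(d-C)))
M=cv2.moments(h); dc=plane(p,[(M['m10']/M['m00'],M['m01']/M['m00'])],12)[0,:2]
ang=lambda q:np.degrees(np.arctan2(*(q-C)[::-1])); print("pointer ang",ang(d),ang(dc))
for u in [(219,112),(324,149),(256,182)]:
    q=plane(p,[u],109)[0,:2]; print("cork",q,np.hypot(*(q-C)),ang(q))
for u in [(232,43),(353,90),(200,167),(307,206)]:
    q=plane(p,[u],120)[0,:2]; print("post",q,np.hypot(*(q-C)),ang(q))
q=plane(p,[(272,130)],190)[0,:2];print("nut",q)
cv2.imwrite("pics/w1c.png",cv2.resize(im[100:160,240:305],None,fx=9,fy=9,interpolation=2))
E
```

```text
axis [558.98679034 -13.31042967] r 144.34346695803683 ((552.4191284179688, -7.050893306732178), 159.6746063232422)
tip [ 406.20225056 -124.06721202] 188.70659880487884
pointer ang -144.060840142649 -143.89350992346584
cork [560.96596784  54.08157909] 67.42106487349761 88.31781342012633
cork [ 582.99132291 -101.19964156] 91.10834841172074 -74.7237994238877
cork [495.23610409 -34.85132429] 67.29160525874815 -161.33026190376071
post [647.50625383  71.71642553] 122.7406270283309 43.84708182571669
post [669.06277728 -96.67247628] 138.07951953420857 -37.13714365940371
post [480.65683632  45.66185559] 98.04749933052304 143.025000397864
post [ 499.34127693 -117.27335518] 119.85773712907479 -119.84371555806658
nut [574.77179644 -25.56488355]
```

View pics/w1c.png

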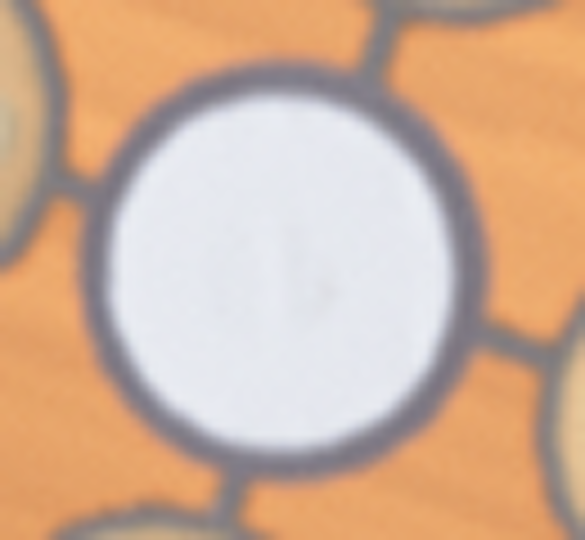

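```bash
python3 - <<'E'
from h import *
im=cv2.imread("pics/w1.png");p=np.load("w1.npy",allow_pickle=True).item()
print(im[118:144:3,260:286:3].min(2))
T=p["camera_from_world"];R=T[:3,:3];c=-R.T@T[:3,3];print("cam",c,"minus tcp",c-[519.5,-71.3,414.7])
for s in [(0,0,-100),(-15,-10,-110),(-30,-20,-130)]:
    q=dict(p);T2=T.copy();T2[:3,3]=-R@(c+np.array(s));q["camera_from_world"]=T2;print(s,proj(q,[[574,-25,190]]))
E
```

```text
[[231 231 230 231 229 230 230 230 227]
 [232 230 229 229 229 230 229 230 230]
 [231 229 229 232 229 229 229 229 230]
 [231 227 227 232 226 230 229 229 230]
 [230 228 228 231 226 227 230 230 228]
 [231 228 228 231 227 224 229 229 230]
 [230 229 228 230 228 229 230 229 228]
 [231 230 230 231 229 230 230 229 228]
 [230 231 230 229 229 230 229 229 227]]
cam [584.25925035 -37.99423758 556.85183417] minus tcp [ 64.75925035  33.30576242 142.15183417]
(0, 0, -100) [[266.04073367 131.46153629]]
(-15, -10, -110) [[262.31475546 108.5351202 ]]
(-30, -20, -130) [[256.95625767  80.8953217 ]]
```

```bash
python3 -m pendant '[[[-0.2,-0.1,-0.6],[0,0,0],1],[[-0.25,-0.1,-0.6],[0,0,0],1],[[-0.25,-0.1,-0.6],[0,0,0],1],[[-0.25,-0.1,-0.6],[0,0,0],1],[[-0.25,-0.1,-0.6],[0,0,0],1],[[-0.25,-0.1,-0.6],[0,0,0],1],[[-0.25,0,-0.6],[0,0,0],1],[[-0.25,0,-0.6],[0,0,0],1],[[-0.25,0,-0.2],[0,0,0],1],[[0,0,0],[0,0,0],1]]'
python3 - <<'E'
from h import *
p=bot.camera_params("wrist");im=bot.capture("wrist");cv2.imwrite("pics/w2.png",im); np.save("w2.npy",p,allow_pickle=True)
o=bot.get_obs();print(o["tool_pos"],o["tcp_rot"]); print(proj(p,[[574,-25,190],[574,-25,156]]))
u,v=proj(p,[[574,-25,180]])[0].astype(int); y=max(v-70,0); c=im[y:y+130,u-80:u+80]; print(u-80,y)
c=cv2.resize(c,None,fx=4.5,fy=4.5,interpolation=2); cv2.imwrite("pics/w2c.png",c)
E
```

```text
time: 2.65
tool_pos: [449.9, -90.9, 262.6]
tcp_rot: [-3.138, 0.004, 0.467]
contact_force: [0.3, 0.1, -0.7]
grip_width: 91.9
finger_force: 0.0
[451.42606729 -91.10696432 263.95624719] [-3.14013066e+00  1.84157817e-03  4.66538572e-01]
[[279.73530482  11.21422672]
 [280.73242286  28.00820785]]
200 0
```

View pics/w2c.png

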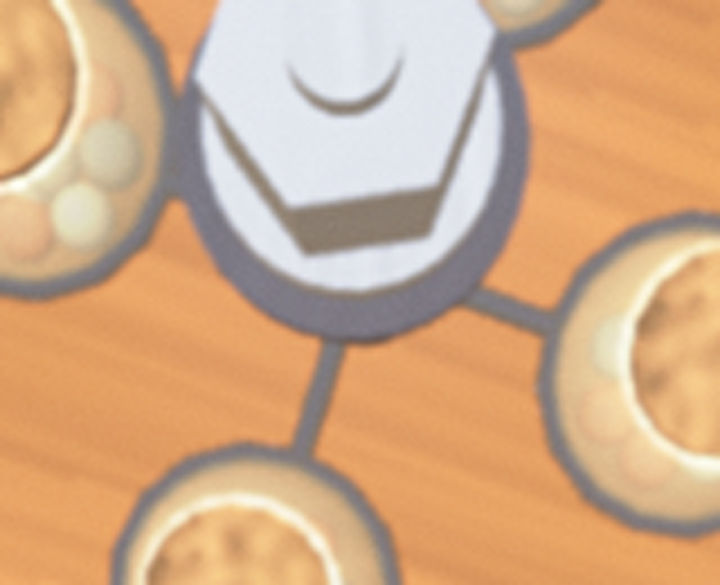

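The crop shows the hex top corners clearly at crop pixels (195,75), (290,208), (440,187) and (493,40), where the crop scale is 4.5 and its offset is (200,0).

```bash
python3 - <<'E'
from h import *
p=np.load("w2.npy",allow_pickle=True).item()
c=np.array([(195,75),(290,209),(440,187),(493,40)],float); P=plane(p,(c+.5)/4.5-.5+[200,0],190)[:,:2]; print(P)
for i in range(3):
    d=P[i+1]-P[i]; a=np.degrees(np.arctan2(d[1],d[0])); print("edge",np.hypot(*d),"normal mod60",(a+90)%60)
print("ctr from opposite corners",(P[0]+P[3])/2 if 0 else "", )
# hex fit: corners ctr + r*(cos,sin)(t+60k)
from scipy.optimize import least_squares
r=21/np.cos(0)*36/(42*np.cos(np.pi/6)); r=18/np.cos(np.pi/6)
d0=P[0]-P.mean(0)
def f(x): k=np.arange(4)*s; return (x[:2]+r*np.c_[np.cos(x[2]+k),np.sin(x[2]+k)]-P).ravel()
for s in (np.pi/3,-np.pi/3):
  for t in (0,2,4):
    x=least_squares(f,[574,-25,t]); print(s>0,x.x[:2],np.degrees(x.x[2])%60,"flat",(np.degrees(x.x[2])+30)%60,x.cost)
E
```

```text
[[561.28951933  -5.85462295]
 [551.91861183 -24.92615092]
 [563.89423007 -42.47157392]
 [583.49932336 -40.51849324]]
edge 21.249402034552244 normal mod60 33.83253422095537
edge 21.242817621497498 normal mod60 34.31546809639863
edge 19.702137118150183 normal mod60 35.689097096818514
ctr from opposite corners 
True [572.64016014 -23.45233854] 3.6753015656752694 flat 33.675301565675284 0.5058442779465876
True [572.64016013 -23.45233853] 3.675301607747315 flat 33.675301607747315 0.5058442779465614
True [572.64016012 -23.45233852] 3.6753017135904997 flat 33.6753017135905 0.5058442779465719
False [557.49473199 -33.17456229] 1.7195101870036922 flat 31.719510187003692 643.9535560977615
False [557.49461729 -33.17437673] 1.7181214015083697 flat 31.71812140150837 643.9535568970441
False [557.49508899 -33.17513984] 1.7238327044152868 flat 31.723832704415287 643.9535564480723
```

```bash
python3 -m pendant '[[[0.45,0.25,0],[0,0,0.6],1],[[0.45,0.25,0],[0,0,0.6],1],[[0.45,0.25,0],[0,0,0.6],1],[[0.45,0.25,0],[0,0,0.6],1],[[0.45,0.25,0],[0,0,0.6],1],[[0.45,0.25,0],[0,0,0.6],1],[[0.45,0.25,0],[0,0,0.6],1],[[0.45,0.25,0],[0,0,0.6],1],[[0.45,0.25,0],[0,0,0.6],1],[[0,0,0],[0,0,0],1]]'; python3 - <<'E'
from h import *
o=bot.get_obs();print(o["tool_pos"],np.degrees(o["tcp_rot"]),o["joint_positions"])
E
```

```text
time: 3.53
tool_pos: [576.4, -22.5, 264.9]
tcp_rot: [3.14, -0.001, 1.119]
contact_force: [-1.0, -0.6, 0.0]
grip_width: 91.7
finger_force: 0.0
[576.38452531 -22.46200105 264.94589012] [ 1.79895063e+02 -5.63691675e-02  6.41415720e+01] [-1.72023152e-01  4.22409650e-01  1.34175852e+00  4.49358646e-04
  1.37539277e+00  2.79205657e-01]
```

```bash
python3 -m pendant '[[[-0.05,0,-0.3],[0,0,0],1],[[-0.05,0,-0.3],[0,0,0],1],[[0,0,-0.3],[0,0,0],1],[[0,0,-0.3],[0,0,0],1],[[0,0,-0.3],[0,0,0],1],[[0,0,-0.3],[0,0,0],1],[[0,0,-0.2],[0,0,0],1],[[0,0,0],[0,0,0],1],[[0,0,0],[0,0,0],1],[[0,0,0],[0,0,0],1]]'; python3 - <<'E'
from h import *
for i in range(3):
    im=bot.capture("wrist"); o=bot.get_obs();print(o["tool_pos"],np.degrees(o["tcp_rot"]))
p=bot.camera_params("side");s=bot.capture("side")
print(proj(p,[[572.7,-23.7,190]]))
cv2.imwrite("pics/s3.png",np.hstack([cv2.resize(s[160:280,200:340],None,fx=3.5,fy=3.5)[:420],im[:,:300]]))
E
```

```text
time: 4.37
tool_pos: [571.6, -23.2, 205.1]
tcp_rot: [3.141, -0.0, 1.116]
contact_force: [0.8, -0.2, -0.9]
grip_width: 91.6
finger_force: 0.0
[571.61915164 -23.14420098 205.28185697] [ 1.79932803e+02 -1.89834329e-02  6.39299804e+01]
[571.58690867 -23.14504272 205.33247309] [ 1.79928034e+02 -1.71919278e-02  6.39325352e+01]
[571.55966509 -23.0882818  205.29124742] [ 1.79931858e+02 -1.86426636e-02  6.39358777e+01]
[[276.89529452 196.47032129]]
```

View pics/s3.png

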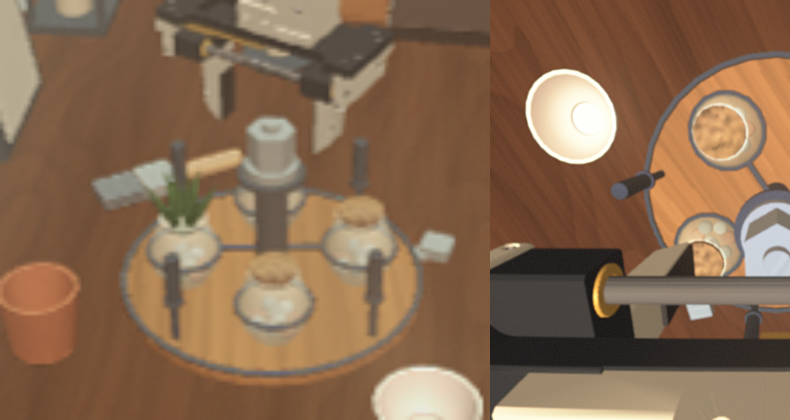

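The side crop shows the fingertips straddling the nut, with their midpoint about level with the nut top at crop (273,130). So I can descend and close.

```bash
python3 -m pendant '[[[0.03,0,-0.3],[0,0,0],1],[[0,-0.02,-0.3],[0,0,0],1],[[0,0,-0.23],[0,0,0],1],[[0,0,0],[0,0,0],-1],[[0,0,0],[0,0,0],-1],[[0,0,0],[0,0,0],-1],[[0,0,0],[0,0,0],-1],[[0,0,0],[0,0,0],-1],[[0,0,0],[0,0,0],-1],[[0,0,0],[0,0,0],-1]]'; python3 - <<'E'
from h import *
o=bot.get_obs();print(o["tool_pos"],np.degrees(o["tcp_rot"]),o["contact_force"],o["moment"],o["grip_width"],o["finger_force"])
E
```

```text
time: 5.4
tool_pos: [572.2, -23.7, 180.1]
tcp_rot: [3.141, -0.0, 1.116]
contact_force: [0.5, 0.1, 0.0]
grip_width: 49.6
finger_force: 0.0
[572.23109344 -23.71080447 180.07604447] [ 1.79971300e+02 -5.43156845e-03  6.39326403e+01] [0.49292448 0.07574832 0.02297236] [-0.05374915 -0.12185481 -0.00850145] 49.585789435109994 0.0
```

```bash
python3 -m pendant '[[[0,0,0],[0,0,0],-1],[[0,0,0],[0,0,0],-1],[[0,0,0],[0,0,0],-1],[[0,0,0],[0,0,0],-1],[[0,0,0],[0,0,0],-1],[[0,0,0],[0,0,0],-1],[[0,0,0],[0,0,0.2],-1],[[0,0,0],[0,0,0.4],-1],[[0,0,0],[0,0,0.5],-1],[[0,0,0],[0,0,0.5],-1]]'; python3 - <<'E'
from h import *
o=bot.get_obs();print(o["tool_pos"],np.degrees(o["tcp_rot"]),o["contact_force"],o["moment"],o["grip_width"],o["finger_force"])
E
```

```text
time: 6.23
tool_pos: [572.6, -23.8, 180.0]
tcp_rot: [3.14, -0.0, 1.311]
contact_force: [1.7, -1.1, -0.2]
grip_width: 35.8
finger_force: 30.0
[572.59070351 -23.84767357 179.95919455] [ 1.79930463e+02 -1.12874298e-02  7.51275639e+01] [ 1.72359361 -1.0942039  -0.22060207] [-0.15699696 -0.38270184 -0.23767075] 35.80607001080838 29.955567573197186
```

```bash
python3 -m pendant '[[[0,0,0],[0,0,0.6],-1],[[0,0,0],[0,0,0.6],-1],[[0,0,0],[0,0,0.6],-1],[[0,0,0],[0,0,0.6],-1],[[0,0,0],[0,0,0.6],-1],[[0,0,0],[0,0,0.6],-1],[[0,0,0],[0,0,0.6],-1],[[0,0,0],[0,0,0.6],-1],[[0,0,0],[0,0,0.6],-1],[[0,0,0],[0,0,0.6],-1]]'; python3 -m pendant '[[[0,0,0],[0,0,0.6],-1],[[0,0,0],[0,0,0.6],-1],[[0,0,0],[0,0,0.6],-1],[[0,0,0],[0,0,0.6],-1],[[0,0,0],[0,0,0.6],-1],[[0,0,0],[0,0,0.6],-1],[[0,0,0],[0,0,0.6],-1],[[0,0,0],[0,0,0.6],-1],[[0,0,0],[0,0,0.6],-1],[[0,0,0],[0,0,0.2],-1]]'; python3 - <<'E'
from h import *
o=bot.get_obs();print(o["tool_pos"],np.degrees(o["tcp_rot"]),o["contact_force"],o["moment"],o["grip_width"],o["finger_force"],o["joint_positions"])
E
```

```text
time: 7.07
tool_pos: [573.7, -23.7, 180.0]
tcp_rot: [3.138, 0.002, 2.032]
contact_force: [8.7, 0.4, -3.9]
grip_width: 36.2
finger_force: 30.0
time: 7.9
tool_pos: [574.5, -22.9, 180.0]
tcp_rot: [3.138, 0.004, 2.704]
contact_force: [10.7, 2.6, -4.5]
grip_width: 35.5
finger_force: 30.0
[574.51462978 -22.93761408 179.96485749] [179.79002932   0.25748805 154.93760409] [10.70018076  2.62358081 -4.52458702] [ 0.50687951 -1.60826522 -0.2503728 ] 35.49282390886116 29.96917456621304 [-0.17442655  0.48518274  1.48255767  0.00257594  1.16856124 -1.30881193]
```

```bash
python3 -m pendant '[[[0,0,0],[0,0,0],1],[[0,0,0],[0,0,0],1],[[0,0,0],[0,0,0],1],[[0,0,0],[0,0,0],1],[[0,0,0.3],[0,0,0],1],[[0,0,0.5],[0,0,0],1],[[0,0,0.8],[0,0,0],1],[[0,0,1],[0,0,0],1],[[0,0,1],[0,0,0],1],[[0,0,1],[0,0,0],1]]'; python3 -m pendant '[[[-0.3,0.2,1],[0,0,0],1],[[-0.5,0.3,1],[0,0,-0.2],1],[[-0.5,0.3,1],[0,0,-0.2],1],[[-0.5,0.3,0],[0,0,-0.2],1],[[-0.5,0.3,0],[0,0,-0.2],1],[[-0.5,0.3,0],[0,0,-0.2],1],[[-0.5,0.3,0],[0,0,-0.2],1],[[0,0.3,0],[0,0,-0.2],1],[[0,0,0],[0,0,-0.3],1],[[0,0,0],[0,0,0],1]]'
python3 - <<'E'
from h import *
p=bot.camera_params("wrist");im=bot.capture("wrist");cv2.imwrite("pics/w4.png",im); np.save("w4.npy",p,allow_pickle=True)
o=bot.get_obs();print(o["tool_pos"],np.degrees(o["tcp_rot"]))
E
```

```text
time: 8.73
tool_pos: [571.7, -23.7, 320.0]
tcp_rot: [3.142, 0.0, 2.7]
contact_force: [0.6, 0.5, -0.5]
grip_width: 91.4
finger_force: 0.0
time: 9.57
tool_pos: [472.6, 45.7, 408.9]
tcp_rot: [3.141, 0.001, 2.495]
contact_force: [-0.4, 0.4, -0.1]
grip_width: 92.0
finger_force: 0.0
[472.81661532  45.41154823 408.62148954] [1.79970743e+02 4.85305458e-02 1.43054683e+02]
```

View pics/w4.png

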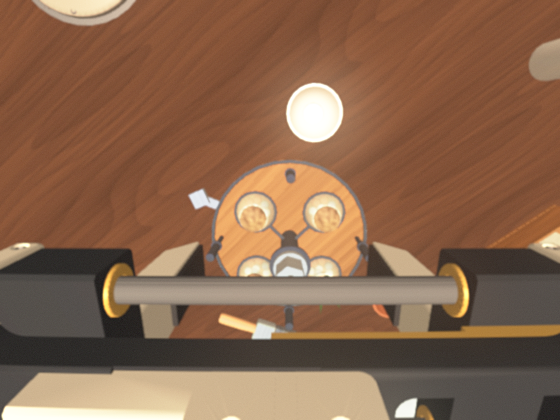

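The picture shows post1 at about (290,174), the pointer diamond at (202,199) and the turntable unturned. I'll measure these.

```bash
python3 - <<'E'
from h import *
im=cv2.imread("pics/w4.png");p=np.load("w4.npy",allow_pickle=True).item();C=np.array([572.8,-23.7])
hsv=cv2.cvtColor(im,cv2.COLOR_BGR2HSV);g=cv2.cvtColor(im,cv2.COLOR_BGR2GRAY)
m=(g[160:200,275:310]<90).astype(np.uint8)*255
print(g[164:186:2,282:300:1])
print("post proj at 143:",proj(p,[[*(C+122*np.array([np.cos(np.radians(143)),np.sin(np.radians(143))])),z] for z in (120,72,30)]))
m=((hsv[...,1]<70)&(g>120)).astype(np.uint8); k=np.zeros_like(m);k[180:215,185:216]=m[180:215,185:216]
h=max(cv2.findContours(k,0,1)[0],key=cv2.contourArea).reshape(-1,2);hp=plane(p,h,12)[:,:2];r=np.hypot(*(hp-C).T);d=hp[r.argmax()]
print("tip",d,r.max(),np.degrees(np.arctan2(*(d-C)[::-1])))
M=cv2.moments(h.reshape(-1,1,2)); q=plane(p,[(M['m10']/M['m00'],M['m01']/M['m00'])],12)[0,:2];print("cent",q,np.hypot(*(q-C)),np.degrees(np.arctan2(*(q-C)[::-1])))
E
```

```text
[[181 180 180 178 174 175 177 181 181 178 176 173 173 171 167 168 169 170]
 [191 190 188 185 184 183 181 182 183 186 184 182 179 182 180 184 186 186]
 [187 185 183 181 175 159 151 144 143 152 157 166 174 182 185 184 183 185]
 [182 183 176 160 140 117 106 101 104 105 116 130 148 169 181 184 183 182]
 [181 179 170 135 108  94  95  94  94  95  95 102 123 153 180 183 183 183]
 [183 180 164 131 102  95 104 111 116 114 111 100 112 147 178 185 181 177]
 [182 180 173 146 117 114 122 126 128 128 125 123 122 148 173 179 172 172]
 [179 181 178 167 136 123 124 122 125 125 126 129 132 152 168 170 172 173]
 [178 181 183 178 154 130 124 124 125 125 123 126 135 150 165 174 175 178]
 [184 184 184 184 176 158 142 133 129 130 134 148 160 170 173 176 177 176]
 [183 182 184 182 183 182 178 169 164 165 169 174 177 177 177 178 174 174]]
post proj at 143: [[289.20674526 178.62364506]
 [288.80820081 173.55520286]
 [288.51762413 169.86056801]]
tip [ 404.61047206 -123.23807491] 195.43680734652295 -149.3820672356428
cent [ 425.37340406 -109.16687631] 170.40888514493588 -149.89806043680903
```

```bash
python3 -m pendant '[[[0,0,-0.6],[0,0,0],1],[[0.1,0.1,-0.8],[0,0,0],1],[[0,0.1,-0.9],[0,0,0],1],[[0,0,-0.9],[0,0,0],1],[[0,0,-0.9],[0,0,0],1],[[0,0,-0.9],[0,0,0],1],[[0,0,-0.9],[0,0,0],1],[[0,0,-0.9],[0,0,0],1],[[0,0,-0.8],[0,0,0],1],[[0,0,-0.4],[0,0,0],1]]'
python3 - <<'E'
from h import *
p=bot.camera_params("wrist");im=bot.capture("wrist");o=bot.get_obs();print(o["tool_pos"],np.degrees(o["tcp_rot"]))
p=bot.camera_params("side");s=bot.capture("side")
cv2.imwrite("pics/s5.png",np.hstack([cv2.resize(s[160:280,220:360],None,fx=3.5,fy=3.5)[:420],im[:,130:430]]))
E
```

```text
time: 10.45
tool_pos: [474.9, 51.0, 165.2]
tcp_rot: [-3.139, -0.003, 2.496]
contact_force: [-0.4, -0.6, -0.5]
grip_width: 91.9
finger_force: 0.0
[474.24132536  51.02105984 164.08393286] [-179.78996643   -0.31168989  143.03365499]
```

View pics/s5.png

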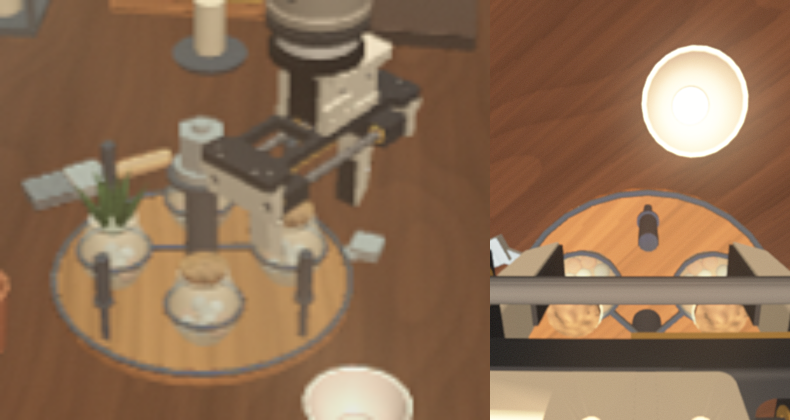

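The side crop shows the fingers straddling post1, whose top is at crop (305,258), with the fingertip midpoint directly above it. In the wrist crop the post is centred between the fingers. I'll descend 62 mm and close.

```bash
python3 -m pendant '[[[0.05,0,-0.4],[0,0,0],1],[[0,0,-0.5],[0,0,0],1],[[0,0,-0.5],[0,0,0],1],[[0,0,-0.4],[0,0,0],1],[[0,0,-0.27],[0,0,0],1],[[0,0,0],[0,0,0],1],[[0,0,0],[0,0,0],-1],[[0,0,0],[0,0,0],-1],[[0,0,0],[0,0,0],-1],[[0,0,0],[0,0,0],-1]]'; python3 -m pendant '[[[0,0,0],[0,0,0],-1],[[0,0,0],[0,0,0],-1],[[0,0,0],[0,0,0],-1],[[0,0,0],[0,0,0],-1],[[0,0,0],[0,0,0],-1],[[0,0,0],[0,0,0],-1],[[0,0,0],[0,0,0],-1],[[0,0,0],[0,0,0],-1],[[0,0,0],[0,0,0],-1],[[0,0,0],[0,0,0],-1]]';python3 -m pendant '[[[0,0,0],[0,0,0],-1],[[0,0,0],[0,0,0],-1],[[0,0,0],[0,0,0],-1],[[0,0,0],[0,0,0],-1],[[0,0,0],[0,0,0],-1],[[0,0,0],[0,0,0],-1],[[0,0,0],[0,0,0],-1],[[0,0,0],[0,0,0],-1],[[0,0,0],[0,0,0],-1],[[0,0,0],[0,0,0],-1]]'; python3 - <<'E'
from h import *
o=bot.get_obs();print(o["tool_pos"],np.degrees(o["tcp_rot"]),o["contact_force"],o["moment"],o["grip_width"],o["finger_force"],o["joint_positions"])
t=o["tool_pos"][:2]-[572.8,-23.7];print(np.hypot(*t),np.degrees(np.arctan2(t[1],t[0])))
# rotation plan
C=np.array([572.8,-23.7]); a0=np.arctan2(t[1],t[0])
d=0.08; 
for k in range(35):
    a=a0-d*k; v=122*(np.array([np.cos(a-d),np.sin(a-d)])-[np.cos(a),np.sin(a)])/30; print(k,np.round(np.degrees(a-d),1),v.round(3))
E
```

```text
time: 11.38
tool_pos: [478.1, 51.3, 106.5]
tcp_rot: [3.141, 0.001, 2.496]
contact_force: [0.5, 0.4, -0.1]
grip_width: 69.5
finger_force: 0.0
time: 12.22
tool_pos: [477.6, 51.3, 105.7]
tcp_rot: [3.142, -0.0, 2.496]
contact_force: [-0.5, -0.1, -0.0]
grip_width: 13.4
finger_force: 30.0
time: 13.05
tool_pos: [477.6, 51.3, 105.7]
tcp_rot: [3.142, -0.0, 2.496]
contact_force: [0.1, 0.3, -0.2]
grip_width: 13.6
finger_force: 30.0
[477.6199006   51.28674666 105.71591146] [ 1.79997630e+02 -2.78584512e-03  1.42998351e+02] [ 0.08006933  0.34279963 -0.20234279] [ 0.04357409 -0.14628532 -0.04699073] 13.612012407336811 29.999878406524658 [-5.27928745e-02  4.28139318e-01  1.82932255e+00  7.94909188e-05
  8.84147993e-01 -9.77838996e-01]
121.17039034876093 141.76752482512035
0 137.2 [0.211 0.247]
1 132.6 [0.23 0.23]
2 128.0 [0.248 0.21 ]
3 123.4 [0.264 0.19 ]
4 118.8 [0.278 0.168]
5 114.3 [0.291 0.145]
6 109.7 [0.302 0.122]
7 105.1 [0.31  0.097]
8 100.5 [0.317 0.072]
9 95.9 [0.322 0.047]
10 91.3 [0.325 0.021]
11 86.8 [ 0.325 -0.005]
12 82.2 [ 0.324 -0.031]
13 77.6 [ 0.32  -0.057]
14 73.0 [ 0.315 -0.083]
15 68.4 [ 0.307 -0.107]
16 63.8 [ 0.297 -0.132]
17 59.3 [ 0.286 -0.155]
18 54.7 [ 0.273 -0.177]
19 50.1 [ 0.258 -0.199]
20 45.5 [ 0.241 -0.218]
21 40.9 [ 0.223 -0.237]
22 36.3 [ 0.203 -0.254]
23 31.8 [ 0.182 -0.269]
24 27.2 [ 0.16  -0.283]
25 22.6 [ 0.137 -0.295]
26 18.0 [ 0.113 -0.305]
27 13.4 [ 0.088 -0.313]
28 8.8 [ 0.063 -0.319]
29 4.3 [ 0.037 -0.323]
30 -0.3 [ 0.011 -0.325]
31 -4.9 [-0.015 -0.325]
32 -9.5 [-0.041 -0.323]
33 -14.1 [-0.066 -0.318]
34 -18.7 [-0.092 -0.312]
```

```bash
python3 -m pendant '[[[0.21,0.25,0],[0,0,-0.67],-1],[[0.23,0.23,0],[0,0,-0.67],-1],[[0.25,0.21,0],[0,0,-0.67],-1],[[0.26,0.19,0],[0,0,-0.67],-1],[[0.28,0.17,0],[0,0,-0.67],-1],[[0.29,0.145,0],[0,0,-0.67],-1],[[0.3,0.12,0],[0,0,-0.67],-1],[[0.31,0.1,0],[0,0,-0.66],-1],[[0.32,0.07,0],[0,0,-0.66],-1],[[0.32,0.05,0],[0,0,-0.66],-1]]'; python3 - <<'E'
from h import *
o=bot.get_obs();t=o["tool_pos"][:2]-[572.8,-23.7];print(np.hypot(*t),np.degrees(np.arctan2(t[1],t[0])),np.degrees(o["tcp_rot"]),o["contact_force"],o["moment"])
E
```

```text
time: 13.88
tool_pos: [560.9, 97.7, 105.7]
tcp_rot: [-3.141, -0.0, 1.692]
contact_force: [-1.3, -1.0, 1.0]
grip_width: 13.5
finger_force: 30.0
121.94985185599926 95.61396749603854 [-1.79962700e+02 -9.12574972e-03  9.69223269e+01] [-1.25012894 -0.95084781  0.97025873] [-0.26718075  0.03255079 -0.12511745]
```

Smooth, with low forces. I'll continue.

```bash
python3 -m pendant '[[[0.325,0.02,0],[0,0,-0.67],-1],[[0.325,0,0],[0,0,-0.67],-1],[[0.325,-0.03,0],[0,0,-0.67],-1],[[0.32,-0.06,0],[0,0,-0.67],-1],[[0.315,-0.08,0],[0,0,-0.67],-1],[[0.31,-0.11,0],[0,0,-0.67],-1],[[0.295,-0.13,0],[0,0,-0.67],-1],[[0.285,-0.155,0],[0,0,-0.66],-1],[[0.27,-0.18,0],[0,0,-0.66],-1],[[0.26,-0.2,0],[0,0,-0.66],-1]]'; python3 - <<'E'
from h import *
o=bot.get_obs();t=o["tool_pos"][:2]-[572.8,-23.7];print(np.hypot(*t),np.degrees(np.arctan2(t[1],t[0])),np.degrees(o["tcp_rot"]),o["contact_force"],o["moment"])
E
```

```text
time: 14.72
tool_pos: [651.5, 69.3, 105.8]
tcp_rot: [-3.141, 0.001, 0.891]
contact_force: [-2.6, -1.4, 2.4]
grip_width: 13.2
finger_force: 30.0
121.82364199780889 49.76671053368463 [-1.79949025e+02  6.34539461e-02  5.10539255e+01] [-2.6480215  -1.43965991  2.41188383] [-0.303584    0.49096928 -0.13557697]
```

```bash
python3 -m pendant '[[[0.24,-0.22,0],[0,0,-0.67],-1],[[0.22,-0.24,0],[0,0,-0.67],-1],[[0.2,-0.25,0],[0,0,-0.67],-1],[[0.18,-0.27,0],[0,0,-0.67],-1],[[0.16,-0.28,0],[0,0,-0.67],-1],[[0.14,-0.295,0],[0,0,-0.67],-1],[[0.11,-0.305,0],[0,0,-0.67],-1],[[0.09,-0.315,0],[0,0,-0.66],-1],[[0.06,-0.32,0],[0,0,-0.66],-1],[[0.04,-0.32,0],[0,0,-0.66],-1]]'; python3 - <<'E'
from h import *
o=bot.get_obs();t=o["tool_pos"][:2]-[572.8,-23.7];print(np.hypot(*t),np.degrees(np.arctan2(t[1],t[0])),np.degrees(o["tcp_rot"]),o["contact_force"],o["moment"])
E
```

```text
time: 15.55
tool_pos: [693.4, -15.0, 105.7]
tcp_rot: [-3.141, 0.004, 0.091]
contact_force: [-8.4, 1.2, 5.7]
grip_width: 13.5
finger_force: 30.0
120.87339818237848 4.143194858050848 [-179.94860572    0.23452366    5.19052344] [-8.38651608  1.19623372  5.67910014] [ 0.15477561  1.36131899 -0.14142983]
```

```bash
python3 -m pendant '[[[0,-0.325,0],[0,0,-0.67],-1],[[-0.03,-0.325,0],[0,0,-0.67],-1],[[-0.05,-0.32,0],[0,0,-0.66],-1],[[-0.06,-0.2,0],[0,0,-0.4],-1],[[0,0,0],[0,0,0],-1],[[0,0,0],[0,0,0],-1],[[0,0,0],[0,0,0],-1],[[0,0,0],[0,0,0],-1],[[0,0,0],[0,0,0],-1],[[0,0,0],[0,0,0],-1]]'; python3 - <<'E'
from h import *
o=bot.get_obs();t=o["tool_pos"][:2]-[572.8,-23.7];print(np.hypot(*t),np.degrees(np.arctan2(t[1],t[0])),np.degrees(o["tcp_rot"]),o["contact_force"],o["moment"])
p=bot.camera_params("wrist");im=bot.capture("wrist");cv2.imwrite("pics/w6.png",im);np.save("w6.npy",p,allow_pickle=True)
s=bot.capture("side");cv2.imwrite("pics/side6.png",s)
sc=bot.capture("scene");cv2.imwrite("pics/scene6.png",sc)
cv2.imwrite("pics/v6.png",np.hstack([cv2.resize(s[160:290,220:350],(400,400)),cv2.resize(sc[180:280,235:335],(400,400))]))
E
```

```text
time: 16.38
tool_pos: [690.4, -49.2, 105.8]
tcp_rot: [-3.141, 0.001, -0.192]
contact_force: [-4.8, 3.1, 3.1]
grip_width: 13.7
finger_force: 30.0
120.37830179123796 -12.231824460786978 [-1.7998760e+02  4.3555333e-02 -1.1019682e+01] [-4.76672829  3.11243085  3.11663872] [ 0.48596695  0.64101651 -0.1775325 ]
```

View pics/v6.png

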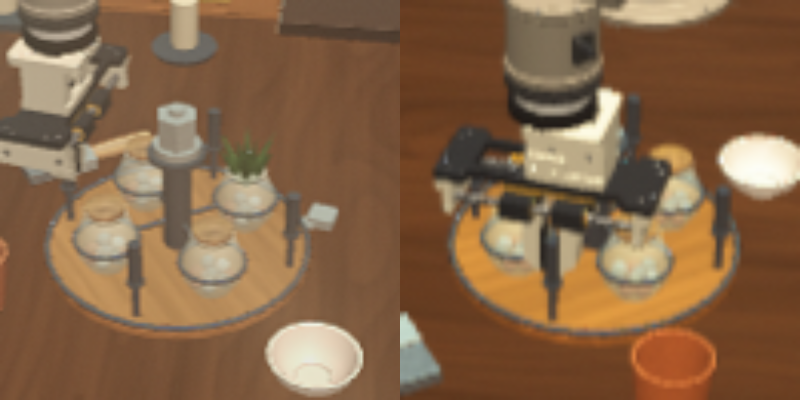

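The side view shows the turntable nearly there, with the plant jar facing the pointer and post1 held. I'll refine the angle numerically from the post pixels and the tool track.

```bash
python3 - <<'E'
from h import *
from scipy.optimize import least_squares
P=np.array([(477.6,51.3),(560.9,97.7),(651.5,69.3),(693.4,-15),(690.4,-49.2)])
x=least_squares(lambda x:np.hypot(*(P-x).T)-122,[573,-24]).x;print("centre fixed r",x,np.hypot(*(P-x).T)-122)
s=cv2.imread("pics/side6.png");p=bot.camera_params("side");g=cv2.cvtColor(s,cv2.COLOR_BGR2GRAY);hsv=cv2.cvtColor(s,cv2.COLOR_BGR2HSV)
def ang(a): return np.degrees(np.arctan2(a[1],a[0]))
res=[]
for (cx,cy) in [(214,110),(135,243),(293,197)]:
    u,v=int(220+cx/3.077),int(160+cy/3.077); w=g[v-3:v+24,u-6:u+7].astype(float)
    w=g[v-4:v+22,u-6:u+7]; sat=hsv[v-4:v+22,u-6:u+7,1]
    m=((w<95)&(sat<110)).astype(np.uint8); n,l,st,c=cv2.connectedComponentsWithStats(m); k=1+st[1:,4].argmax(); mm=l==k
    rw=mm.sum(1); top=np.where(rw>=2)[0][0]; 
    ys=np.arange(top,top+10); cs=[]
    for y in ys:
        wt=np.clip(150-w[y].astype(float),0,None)*((np.abs(np.arange(13)-c[k][0])<4)); cs.append((wt*np.arange(13)).sum()/wt.sum())
    print((u,v),"rows",rw,"top",top+v-4,"col",np.round(np.array(cs)+u-6,2))
    res.append((u-6+np.median(cs[:6]),v-4+top))
for d in range(-8,9,1):
    a=np.radians(-149.6+d); q=[[572.8+122*np.cos(a+b),-23.7+122*np.sin(a+b),z] for b in np.radians([45,225,315]) for z in (120,)]
    print(d,proj(p,q).round(1).tolist()) if d%2==0 else 0
E
```

```text
centre fixed r [572.04773317 -23.97260977] [-1.22607864  0.18222425  0.52527265 -0.31647444 -0.98892496]
(289, 195) rows [0 0 0 0 0 1 4 5 5 5 4 5 5 6 5 5 5 2 4 6 6 7 8 2 2 1] top 197 col [289.53 289.53 289.53 289.55 289.5  289.5  289.48 289.48 289.37 289.45]
(263, 238) rows [0 0 0 0 0 0 1 3 4 5 4 4 4 4 4 4 4 4 4 2 2 2 2 2 1 1] top 241 col [263.11 262.8  262.81 263.44 263.46 263.44 263.49 263.54 263.55 263.69]
(315, 224) rows [0 0 0 0 1 6 5 5 5 5 4 5 5 4 3 4 2 2 1 1 1 1 1 1 1 2] top 225 col [314.67 314.88 315.   314.95 314.93 314.73 314.66 314.94 315.01 314.85]
-8 [[294.6, 196.7], [256.7, 236.6], [312.5, 226.5]]
-6 [[293.5, 196.4], [258.0, 237.0], [313.1, 225.8]]
-4 [[292.3, 196.1], [259.3, 237.4], [313.6, 225.0]]
-2 [[291.1, 195.8], [260.6, 237.8], [314.1, 224.2]]
0 [[290.0, 195.6], [262.0, 238.1], [314.5, 223.5]]
2 [[288.7, 195.3], [263.3, 238.4], [314.9, 222.7]]
4 [[287.5, 195.1], [264.7, 238.7], [315.2, 221.9]]
6 [[286.3, 194.9], [266.1, 239.0], [315.5, 221.1]]
8 [[285.1, 194.8], [267.5, 239.2], [315.7, 220.3]]
```

```bash
python3 - <<'E'
from h import *
C=np.array([572.8,-23.7])
def ang(q): q=np.array(q)-C; return round(np.degrees(np.arctan2(q[1],q[0])),2),round(np.hypot(*q),1)
def diamond(name,p,box):
    im=cv2.imread(f"pics/{name}.png");x0,y0,x1,y1=box;c=im[y0:y1,x0:x1].astype(float)
    bg=np.median(c.reshape(-1,3),0); w=np.clip(c[...,0]-bg[0]-25,0,None)  # blue channel: iron vs wood
    m=(w>25).astype(np.uint8);n,l,st,ce=cv2.connectedComponentsWithStats(m,connectivity=4);k=1+st[1:,4].argmax();w=w*(cv2.dilate((l==k).astype(np.uint8),np.ones((3,3)))>0)
    yy,xx=np.nonzero(w>0);P=plane(p,np.c_[xx+x0,yy+y0],12)[:,:2];ww=w[yy,xx]
    r=np.hypot(*(P-C).T);s=r>168;q=(P[s]*ww[s,None]).sum(0)/ww[s].sum(); far=P[r.argmax()]
    print(name,"n",s.sum(),"centroid",q,ang(q),"tip",ang(far))
side=bot.camera_params("side")
diamond("side0",side,(315,224,336,240));diamond("side6",side,(316,224,336,240))
diamond("w1",np.load("w1.npy",allow_pickle=True).item(),(265,208,300,242))
diamond("w4",np.load("w4.npy",allow_pickle=True).item(),(184,180,222,216))
# axis in side0 and posts in w1 (square centre)
E
```

```text
side0 n 52 centroid [ 417.87094672 -111.85089112] (np.float64(-150.36), np.float64(178.3)) tip (np.float64(-149.08), np.float64(195.9))
side6 n 52 centroid [ 417.8763729 -111.8618948] (np.float64(-150.36), np.float64(178.3)) tip (np.float64(-149.08), np.float64(195.9))
w1 n 224 centroid [ 419.14980201 -113.90427987] (np.float64(-149.58), np.float64(178.2)) tip (np.float64(-149.53), np.float64(196.4))
w4 n 248 centroid [ 418.81190011 -113.71817271] (np.float64(-149.69), np.float64(178.4)) tip (np.float64(-149.9), np.float64(196.0))
```

```bash
python3 -m pendant '[[[-0.025,-0.07,0],[0,0,-0.15],-1],[[-0.02,-0.065,0],[0,0,-0.14],-1],[[0,0,0],[0,0,0],-1],[[0,0,0],[0,0,0],-1],[[0,0,0],[0,0,0],-1],[[0,0,0],[0,0,0],-1],[[0,0,0],[0,0,0],-1],[[0,0,0],[0,0,0],-1],[[0,0,0],[0,0,0],-1],[[0,0,0],[0,0,0],-1]]'; python3 - <<'E'
from h import *
o=bot.get_obs();t=o["tool_pos"][:2]-[572.8,-23.7];print(np.hypot(*t),np.degrees(np.arctan2(t[1],t[0])),o["contact_force"],o["grip_width"])
s=np.mean([bot.capture("side").astype(float) for _ in range(4)],0).astype(np.uint8);sc=bot.capture("scene");cv2.imwrite("pics/side7.png",s)
p=bot.camera_params("side");g=cv2.cvtColor(s,cv2.COLOR_BGR2GRAY).astype(float)
def col(u,v):  # mean column of the dark grip over rows v+3..v+10
    w=np.clip(150-g[v+3:v+11,u-4:u+6],0,None);return (w*np.arange(u-4,u+6)).sum()/w.sum()
for im in [0]:
    c0,c2,c3=col(289,197),col(263,240),col(315,225);print(c0,c2,c3,c0-c2)
old=cv2.cvtColor(cv2.imread("pics/side6.png"),cv2.COLOR_BGR2GRAY).astype(float);g=old;print(col(289,197)-col(263,240))
for d in (-2,0,2):
    a=np.radians(-149.65+d);q=proj(p,[[572.8+122*np.cos(a+b),-23.7+122*np.sin(a+b),105] for b in np.radians([45,225,315])]);print(d,q[:,0],q[0,0]-q[1,0])
c1=cv2.resize(s[175:275,225:345],(480,400),interpolation=2)
cv2.imwrite("pics/v7.png",c1)
E
```

```text
time: 17.37
tool_pos: [689.2, -53.9, 105.7]
tcp_rot: [3.142, 0.0, -0.228]
contact_force: [-4.2, 2.4, 4.2]
grip_width: 13.4
finger_force: 30.0
120.30393491182954 -14.555613850226646 [-4.16946988  2.44943118  4.15098165] 13.376789030052445
289.6451406649616 262.0348134991119 315.0422374429224 27.610327165849696
26.240450541270718
-2 [291.10600734 260.71905853 313.81641843] 30.386948808809336
0 [289.92124806 262.05402707 314.24263004] 27.86722099102451
2 [288.72395037 263.4113831  314.62007649] 25.312567270483726
```

View pics/v7.png

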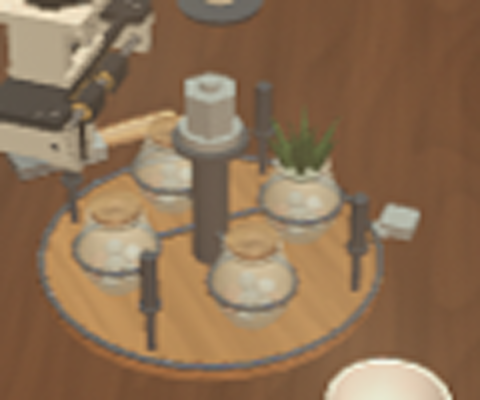

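The final view shows the plant jar in line with the pointer diamond at crop (398,222). Image and kinematics both put the angle error at about 0.2° or less, and the grip holds steady at 30 N. Handing in.

```bash
python3 -c "
from plant import bot
print(bot.close_job())"
```

```text
the job is handed in; nothing more can be done
None
```

I loosened the lock nut by about 91°, then turned the turntable by post1 until the plant jar stood at the pointer (within about 0.2° by my measurements), and handed the job in at about 17.6 s of the 48 s with the gripper still holding post1.

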